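# Square up a row of jars on the packing board

## Task

First slide the blue T-square so that its blue stock sits flush along the near edge of the pale green packing board and the jar-side edge of its steel blade lies on the board's red line, with the jars still clear of it. Then bring the three blue-lidded jars on the board up against that blade edge, side by side and upright, so they stand in one straight row, with the square still flush and on the line. Leave the tin, the bowl and the stack of lids alone.

Things in the scene. Friction and masses are not known exactly. Their poses are not given: they have to be found in the camera images.
- board: Fixed pale green plastic packing board on the table, 240 (its x) x 340 (its y) x 16 mm thick. Origin: centre of the underside; z up; its near edge (facing the robot) is the plane x = -120 mm in its frame. A 4 mm wide red line runs across it along x at y = -30 mm.
- line (a point): Near end of the red line's centre line: on the board's near edge, on its top face (16 mm above the table).
- square: Loose T-square, 0.7-1 kg. Blue stock 24 (x) x 160 (y) x 34 mm tall, standing on the table before the board's near edge; steel blade on the stock's middle, x = 12 to 212, y = -15 to 15, z = 16 to 28 mm, already lying over the board (no lift needed). Origin: centre of the stock's underside; x along the blade, away from the robot. In place, it is at x = -132, y = -45 mm in the board's frame.
- face_l (a point): On the stock's board-facing face (x = 12 mm in the square's frame), 75 mm to +y, 8 mm above the table.
- face_r (a point): On the stock's board-facing face, 75 mm to -y, 8 mm above the table.
- jar_a: Closed glass jar with dark filling and blue lid, one of three standing on the board on the +y side of the red line; upright cylinder 48 mm diameter, 34 mm tall, about 0.13 kg. Origin: centre of the underside (16 mm above the table); z up. Against the blade its axis is 39 mm to +y of the square's origin. Nearest the robot.
- jar_b: Closed glass jar with dark filling and blue lid, one of three standing on the board on the +y side of the red line; upright cylinder 48 mm diameter, 34 mm tall, about 0.13 kg. Origin: centre of the underside (16 mm above the table); z up. Against the blade its axis is 39 mm to +y of the square's origin. The middle one.
- jar_c: Closed glass jar with dark filling and blue lid, one of three standing on the board on the +y side of the red line; upright cylinder 48 mm diameter, 34 mm tall, about 0.13 kg. Origin: centre of the underside (16 mm above the table); z up. Against the blade its axis is 39 mm to +y of the square's origin. Farthest from the robot.
- tin: Bystander: blue and gold tin, 101 mm diameter, 60 mm tall, on the table beside the board. Origin: centre of the underside.
- bowl: Bystander: steel bowl, 100 mm rim diameter, 45 mm tall, on the table beside the board. Origin: centre of the underside.
- lids: Bystander: stack of five spare lids, 54 mm diameter, 45 mm tall, on the table beside the board. Origin: centre of the underside.

How it is judged (in metres and radians):
On the way, in this order (a step that is already met when the one before it is completed fails the run):
1. the square is flush along the board's near edge with its blade edge on the red line, all jars still clear of the blade by at least 8 mm (x of each of face_l, face_r in the frame of board above -0.1225 m and height (world z) of square below 0.006 m and angle between square's own z axis and vertical below 0.04 rad and y of square in the frame of board between -0.051 and -0.039 m and y of each of jar_a, jar_b, jar_c in the frame of square above 0.047 m), for 0.2 s.
2. all three jars stand upright on the board against the blade, the square still flush and on the line (x of each of face_l, face_r in the frame of board above -0.1225 m and height (world z) of square below 0.006 m and angle between square's own z axis and vertical below 0.04 rad and y of square in the frame of board between -0.051 and -0.039 m and y of jar_a in the frame of square between 0.034 and 0.0425 m and x of jar_a in the frame of square between 0.03 and 0.212 m and height (world z) of jar_a between 0.012 and 0.02 m and angle between each of jar_a, jar_b, jar_c's own z axis and vertical below 0.08 rad and y of jar_b in the frame of square between 0.034 and 0.0425 m and x of jar_b in the frame of square between 0.03 and 0.212 m and height (world z) of jar_b between 0.012 and 0.02 m and y of jar_c in the frame of square between 0.034 and 0.0425 m and x of jar_c in the frame of square between 0.03 and 0.212 m and height (world z) of jar_c between 0.012 and 0.02 m), for 0.2 s.
At the end, for the whole second after the job is handed in: The square lies flat with its stock against the board's near edge (gap under 2.5 mm at both ends) and the blade's jar-side edge within 6 mm of the red line's centre; the three jars stand upright on the board beside the blade on its +y side, each within 3.5 mm of touching it; all at rest (all of step 2 and linear speed of each of jar_a, jar_b, jar_c, square below 0.01 m/s).
It fails at once if the tin is moved more than 15 mm (distance of tin from where it was at the start of the episode above 0.015 m).
It fails at once if the bowl is moved more than 15 mm (distance of bowl from where it was at the start of the episode above 0.015 m).
It fails at once if the stack of lids is moved more than 15 mm (distance of lids from where it was at the start of the episode above 0.015 m).
It also fails if it takes over 72 s, if anything falls off the work surface, if the arm or the gripper's body presses on something with over 40 N, if the wrist force passes 120 N, or if a joint passes its speed limit or range.

## Robot

A 6-joint arm with a two-finger parallel gripper is mounted at the origin on the work surface. World frame = base frame: x ahead of the robot, y to its left, z up, the work surface at z = 0. Lengths are in mm, angles in rad, forces in N, time in s.
With the tool pointing down it reaches from about 350 to 975 mm from the base axis. Payload 7.1 kg.
Tool frame: the origin (TCP) lies at the very end of the fingers, on their centre line; the grasp point (between the pads) lies 19 mm behind it; z points along the fingers, y is the line along which they close (so a half turn about z gives the same grasp; the last joint's range is limited). The gripper opens to 88 mm and grips with 3 to 60 N. Pads are 20 mm wide; open, the fingers measure 115 mm over their backs; the gripper's body (75 mm by 178 mm) begins 61 mm behind the grasp point.
Start: joints at [-1.198, 0.423, 1.63, -0, 1.089, -0.019], TCP at [238.674, -577.615, 222.675] pointing down, gripper open.
Joint ranges: [-3, 3], [-0.9, 2.11], [0.09, 2.58], [-1.31, 4.45], [0.11, 2.69], [-2.54, 2.54]. Speed limits (rad/s): [2.39, 2.39, 3.01, 3.14, 3.14, 3.14].

## Interface

Orientations are given as a rotation vector (axis times angle).
In Python, from workcell import ctrl, optics gives the robot as it stands.
- The arm moves only by the shell command python3 -m jog 'ROWS'. ROWS is JSON, a list of rows, each a list of 7 numbers: the shift along the tool's x, y, z in units of 40 mm (1.0 is 40 mm), then the turn, a rotation vector about the tool's x, y, z in units of 6 degrees (1.0 is 6 degrees), then the opening, from 0 (shut) to 1 (fully open). A call has 1 to 20 rows; each row shifts and turns the commanded pose from where the row before left it, along the tool's axes as they then stand; what a row does not reach is not made up. A row lasts 1/10 s, in which the tool goes at most 50 mm and 8.59 degrees, less where a joint would pass 70% of its speed; a pose out of reach is approached as far as the arm can. A call is refused whole if a number of a shift passes 1 or a number of a turn 1, either way. A call with a gripper value outside its range is refused whole. The fingers move at their own pace and stop on an object; the grip force is fixed at half the most. Time passes only in rows, so rows that do not move let the fingers close. It gives the time, the measured TCP pose, the force, the opening and the grip force at its end, in the units of the state.
- ctrl.get_obs(): the state, without advancing time (a new reading comes with each control period).
- optics.get_image(name): name is "side" or "top"; returns the picture (400x640x3 uint8, red, green, blue); there is no depth.
- optics.camera_model(name): a dict with "fov_y" (degrees; the focal length in pixels is half the picture's height over the tangent of half this angle, whatever the lens; pixels are square), "cx", "cy" (the principal point, pixels), "view" (4x4, takes a point from world to camera coordinates). Camera axes: x right, y up, looking along -z (the intrinsics and any distortion apply to the point x, -y, -z); pixel columns grow to the right and rows downward; lengths in mm; the calibration is good to about 2 mm. A picture is of the moment at which its call begins. camera_model takes no time and is no camera call.
- ctrl.close_job(): hands the job in; it is judged then, once.
Trained networks look in the newest picture that a camera, given by its name, has taken for a name from the list of things; names that differ only in an ending like _2 or _b are one class to them, and where a whole thing is asked for, a point or a joint stands for the part that bears it (a point fixed in the world has none). Each returns a list of dicts, best first, with "conf" (0 to 1); they miss things now and then, are a little off and sometimes report something else, mostly with a low value. They report only what shows in the picture. A call takes as long as a camera call.
- optics.masks_of(target, camera): "pixels" (400x640 bool, what is visible of it) and "extent" ([centre column, centre row, width, height] in pixels, round what is visible of it).
The state is a dict: "t": time; "qpos": joint angles; "qvel": joint speeds; "joint_torque": joint torques, N m; "ee_pos": TCP position; "orientation": TCP orientation; "ft_force": force on the tool from outside, world axes, zero at the start; "moment": the same for the moment, N m; "width": finger opening in mm; "grasp_force": force on a finger pad.
Only numpy, scipy, OpenCV 4.12 (cv2) and the standard library are available. Lean on these libraries where they do the work, as an engineer would, in place of code of your own. Each camera call takes 0.05 s, during which the arm holds its last target. There are 200 camera calls.

## Working session

There is one attempt and no reset: what is moved stays moved. The work goes in short steps, Python scripts to look and compute and a shell command to move; the robot and the scene stay as the last step left them, time stands still between calls to the robot, and variables do not carry over. Pictures are saved under pics/ and viewed, at most 10 in all, crops included, and the job is handed in when it is done.

```bash
mkdir -p pics; ls
python3 - <<'E'
from workcell import ctrl, optics
import cv2
for n in("top","side"):
    im=optics.get_image(n); cv2.imwrite(f"pics/{n}0.png",im[:,:,::-1])
    m=optics.camera_model(n); print(n,m)
    for t in("board","square","jar_a","tin","bowl","lids"):
        print(t,[(round(d["conf"],2),[round(float(v)) for v in d["extent"]]) for d in optics.masks_of(t,n)])
o=ctrl.get_obs();print(o)
E
```

```text
pics
top {'fov_y': 44.626523148416126, 'cx': 323.632066552377, 'cy': 209.08401973943404, 'view': array([[-1.46631097e-02, -9.99889652e-01, -2.38254662e-03,
        -3.27378315e+00],
       [ 9.95512202e-01, -1.48216258e-02,  9.34653688e-02,
        -5.50334039e+02],
       [-9.34903684e-02, -1.00136128e-03,  9.95619681e-01,
        -1.13528103e+03],
       [ 0.00000000e+00,  0.00000000e+00,  0.00000000e+00,
         1.00000000e+00]])}
board [(0.56, [311, 175, 157, 120])]
square [(0.84, [353, 218, 68, 99])]
jar_a [(0.76, [285, 205, 16, 22]), (0.59, [282, 177, 20, 22]), (0.55, [286, 157, 26, 24]), (0.36, [309, 175, 154, 123])]
tin [(0.82, [159, 177, 54, 43])]
bowl [(0.94, [167, 249, 40, 42])]
lids [(0.56, [496, 180, 32, 22])]
side {'fov_y': 54.78330584862016, 'cx': 322.5000647495649, 'cy': 199.7550733938331, 'view': array([[-8.88416663e-01, -4.58620101e-01, -1.95815420e-02,
         4.94996429e+02],
       [ 2.65572729e-01, -5.48312425e-01,  7.92984622e-01,
        -1.90240759e+02],
       [-3.74415490e-01,  6.99300427e-01,  6.08926887e-01,
        -9.47888181e+02],
       [ 0.00000000
[... 330 characters left out ...]
]
{'t': 0.7, 'qpos': array([-1.19799212e+00,  4.23057268e-01,  1.62987051e+00,  1.20262145e-05,
        1.08859405e+00, -1.89907847e-02]), 'qvel': array([-3.03866155e-04,  2.25310433e-05, -2.94966110e-04,  1.89389727e-04,
        2.03943080e-04,  8.29799824e-04]), 'joint_torque': array([-1.49807551e-03, -5.44431746e+01, -2.74003869e+01,  6.44654618e-02,
        1.68579142e-02, -4.27411646e-05]), 'ee_pos': array([ 238.68981155, -577.63425119,  222.71337479]), 'orientation': array([3.08143973e+00, 6.11479600e-01, 3.60552233e-05]), 'ft_force': array([-0.26382631,  0.1128961 , -0.57454451]), 'moment': array([-0.01165997, -0.00154161,  0.04281429]), 'grasp_force': 0.0, 'width': 87.64692841708967}
```

View pics/top0.png

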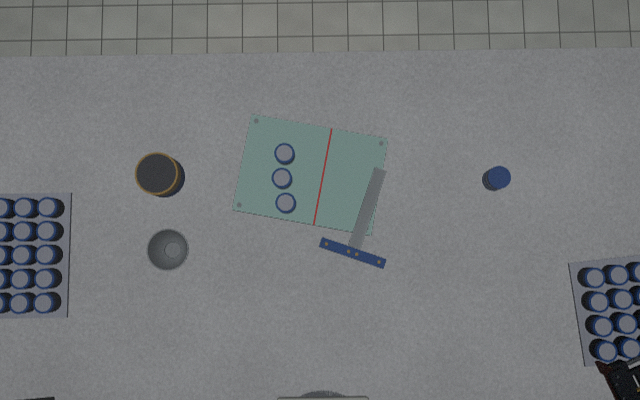

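View pics/side0.png

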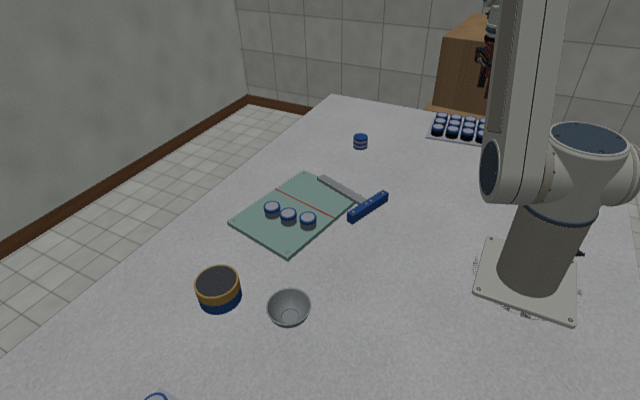

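```bash
cat > h.py <<'E'
import numpy as np, cv2
from workcell import ctrl, optics
def model(n):
    m=optics.camera_model(n); return 200/np.tan(np.radians(m["fov_y"]/2)),m["cx"],m["cy"],m["view"]
def back(n,uv,z):
    f,cx,cy,V=model(n); uv=np.atleast_2d(uv).astype(float); R=V[:3,:3]; c=-R.T@V[:3,3]
    d=np.c_[(uv[:,0]-cx)/f,-(uv[:,1]-cy)/f,-np.ones(len(uv))]@R
    return (c+d*((z-c[2])/d[:,2])[:,None])[:,:2]
def tri(p,q):   # top pixel, side pixel -> point, residual
    A=[];D=[]
    for n,uv in(("top",p),("side",q)):
        a=back(n,uv,0)[0];b=back(n,uv,100)[0]; a=np.r_[a,0];b=np.r_[b,100];d=(b-a)/np.linalg.norm(b-a)
        P=np.eye(3)-np.outer(d,d);A.append(P);D.append(P@a)
    x=np.linalg.solve(sum(A),sum(D)); return x
def rect(P):
    (c,s,a)=cv2.minAreaRect(P.astype(np.float32)); 
    if s[0]>s[1]: s=s[::-1]; a+=90
    a=(a+45)%90-45 if False else a   # direction of short side, deg
    a=(a+90)%180-90
    return np.array(c),s,a
def hsv(n,tag=None):
    im=optics.get_image(n)
    if tag: cv2.imwrite(f"pics/{tag}.png",im[:,:,::-1])
    return im,cv2.cvtColor(im,cv2.COLOR_RGB2HSV)
def near(mask,box):
    x0,x1,y0,y1=box; o=np.zeros_like(mask); o[y0:y1,x0:x1]=mask[y0:y1,x0:x1]; return o
def biggest(m):
    k,l,s,c=cv2.connectedComponentsWithStats(m.astype(np.uint8)); return l==1+np.argmax(s[1:,4])
def hullpx(m):
    c,_=cv2.findContours(m.astype(np.uint8),cv2.RETR_EXTERNAL,cv2.CHAIN_APPROX_NONE)
    return np.vstack(c)[:,0,:]
E
python3 - <<'E'
from h import *
im,H=hsv("top")
h,s,v=[H[:,:,i].astype(int) for i in range(3)]
box=(225,400,105,280)
for p in((300,130),(330,150),(352,250),(375,180),(285,153),(275,160),(420,200)): print(p,H[p[1],p[0]])
g=biggest(near((h>55)&(h<95)&(s>30),box)); c,sz,a=rect(back("top",hullpx(g),16)); print("board",c,sz,a)
r=near(((h<8)|(h>172))&(s>90),box); P=back("top",np.argwhere(r)[:,::-1],16)
vx,vy,x0,y0=cv2.fitLine(P.astype(np.float32),cv2.DIST_HUBER,0,.01,.01).ravel(); print("line dir",np.degrees(np.arctan2(vy,vx)),"pt",x0,y0,P[:,0].min(),P[:,0].max(),len(P))
b=near((h>100)&(h<125)&(s>110),(310,395,230,275));b=biggest(b)
for z in(28,34):print("stock",rect(back("top",hullpx(b),z)))
bl=biggest(near((s<30)&(v>115),(345,390,160,250)));print("blade px",bl.sum());print("blade",rect(back("top",hullpx(bl),28)))
T=[d["extent"][:2] for d in optics.masks_of("jar_a","top") if d["extent"][2]<40]
S=[d["extent"][:2] for d in optics.masks_of("jar_a","side") if d["extent"][2]<40] if optics.get_image("side") is not None else 0
T.sort(key=lambda e:-e[1]); S.sort(key=lambda e:-e[0])
for p,q in zip(T,S): print("jar",p,q,tri(p,q),back("top",p,45))
# lid circle from colour
gr=near(~g,(265,305,135,220))
k,l,st,cc=cv2.connectedComponentsWithStats(gr.astype(np.uint8)); print([(x[:5].tolist(),y.round(1).tolist(),back("top",y,40).round(1).tolist()) for x,y in zip(st[1:],cc[1:]) if x[4]>100])
for n in("tin","bowl","lids"):
    for cam in("top","side"):
        d=optics.masks_of(n,cam); print(n,cam,back(cam,d[0]["extent"][:2],20) if d else 0)
x=cv2.resize(im[105:280,225:400],None,fx=3.4,fy=3.4,interpolation=cv2.INTER_CUBIC);cv2.imwrite("pics/crop0.png",x[:,:,::-1])
E
```

```text
(300, 130) [ 87  41 131]
(330, 150) [ 85  50 133]
(352, 250) [108 143 100]
(375, 180) [100  15 104]
(285, 153) [108  21 124]
(275, 160) [ 83  40 135]
(420, 200) [105   8 131]
board [651.83294678  90.04354095] (196.4137420654297, 239.5186767578125) 78.6792221069336
line dir -11.394286 pt 630.1276 -8.852615 515.6324654688177 747.1326525928457 151
stock (array([446.13424683, -77.6984787 ]), (22.176780700683594, 157.8109893798828), -19.850631713867188)
stock (array([446.11108398, -77.35977936]), (22.061437606811523, 156.99032592773438), -19.850669860839844)
blade px 1264
blade (array([ 560.06951904, -132.89810181]), (68.40653991699219, 213.75694274902344), 88.4417724609375)
jar [285.4, 203.8] [308.6, 220.8] [561.97770174  78.37154961  31.59309172] [[562.20279309  78.06407499]]
jar [282.5, 179.4] [290.0, 217.1] [620.30913604  84.70863826  28.64443549] [[620.12250915  84.47554323]]
[([274, 143, 21, 22, 356], [284.1, 153.0], [[684.3, 80.7]]), ([271, 167, 21, 22, 359], [281.3, 177.6], [[625.2, 87.7]]), ([275, 192, 21, 22, 357], [285.2, 202.4], [[566.2, 79.0]])]
tin top [[637.94852393 379.1364415 ]]
tin side [[643.0326045  374.70722361]]
bowl top [[459.5937257  364.29902972]]
bowl side [[464.27666827 354.76960328]]
lids top [[ 615.78599687 -430.48173944]]
lids side [[ 616.56755601 -424.24696013]]
```

View pics/crop0.png

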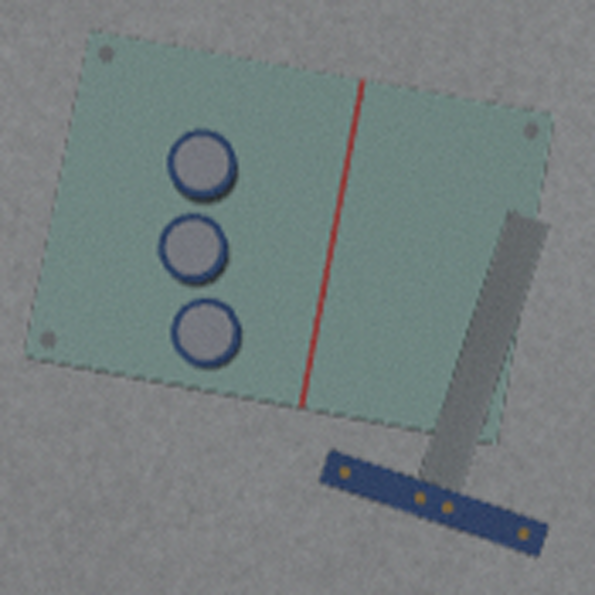

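The top view shows the board with corners near (255,115) and (388,137), the red line from (331,128) to (315,224), jars at about (284,153), (281,178) and (285,202), and the stock from (320,242) to (385,264) with the square turned about 8.5° against the board. The side view agrees.

```bash
cat >> h.py <<'E'
YB=np.radians(-11.35); EX=np.array([np.cos(YB),np.sin(YB)]); EY=np.array([-np.sin(YB),np.cos(YB)])
BX,LY=621.0,115.3            # board centre along EX, red line along EY
def w(xb,ys): return (BX+xb)*EX+(LY-15+ys)*EY   # xb board x, ys = y rel. to square's target centre
def pose():
    o=ctrl.get_obs(); R,_=cv2.Rodrigues(o["orientation"]); return o,o["ee_pos"],np.degrees(np.arctan2(R[1,0],R[0,0])),np.degrees(np.arccos(-R[2,2]))
def plan(x,y,z,yaw):
    o,p,a,tilt=pose(); d=np.array([x,y,z])-p; r=np.radians(yaw); c,s=np.cos(r),np.sin(r)
    print("yaw",a.round(2),"tilt",tilt.round(2),"turn z units %.2f"%(-((yaw-a+180)%360-180)/6),"then shift units",np.round(np.array([d[0]*c+d[1]*s,d[0]*s-d[1]*c,-d[2]])/40,3))
E
python3 - <<'E'
from h import *
plan(430.8,-119.8,100,70.15); print(w(-132,0))
E
```

```text
yaw 22.45 tilt 0.0 turn z units -7.95 then shift units [12.396  0.632  3.066]
[499.17599104   2.10237334]
```

```bash
python3 -m jog '[[0,0,0,0,0,-1,1],[0,0,0,0,0,-1,1],[0,0,0,0,0,-1,1],[0,0,0,0,0,-1,1],[0,0,0,0,0,-1,1],[0,0,0,0,0,-1,1],[0,0,0,0,0,-1,1],[0,0,0,0,0,-0.95,1]]'
python3 -m jog '[[0.9,0.05,0,0,0,0,1],[0.9,0.05,0,0,0,0,1],[0.9,0.05,0,0,0,0,1],[0.9,0.05,0,0,0,0,1],[0.9,0.05,0,0,0,0,1],[0.9,0.05,0.2,0,0,0,1],[0.9,0.05,0.4,0,0,0,1],[0.9,0.05,0.4,0,0,0,1],[0.9,0.05,0.4,0,0,0,1],[0.9,0.05,0.4,0,0,0,1],[0.9,0.05,0.4,0,0,0,1],[0.9,0.05,0.4,0,0,0,1],[0.9,0.03,0.4,0,0,0,1],[0.7,0,0.07,0,0,0,1],[0,0,0,0,0,0,1],[0,0,0,0,0,0,1]]'
python3 -c "
from h import *
plan(430.8,-119.8,19.5,70.15)"
```

```text
t: 2.0
ee_pos: [238.7, -577.6, 222.7]
orientation: [2.567, 1.811, 0.0]
ft_force: [0.1, 0.4, 0.2]
width: 88.0
grasp_force: 0.0
t: 3.6
ee_pos: [431.1, -119.4, 99.9]
orientation: [2.569, 1.808, -0.0]
ft_force: [0.2, -1.2, 0.3]
width: 87.8
grasp_force: 0.0
yaw 70.26 tilt 0.01 turn z units 0.02 then shift units [-0.011 -0.003  2.011]
```

```bash
python3 -m jog '[[0,0,0.6,0,0,0,1],[0,0,0.6,0,0,0,1],[0,0,0.5,0,0,0,1],[0,0,0.2,0,0,0,1],[0,0,0.11,0,0,0,1],[0,0,0,0,0,0,0],[0,0,0,0,0,0,0],[0,0,0,0,0,0,0],[0,0,0,0,0,0,0],[0,0,0,0,0,0,0],[0,0,0,0,0,0,0],[0,0,0,0,0,0,0],[0,0,0,0,0,0,0]]'
python3 - <<'E'
from h import *
im,H=hsv("top","grip")
x=cv2.resize(im[105:300,225:440],None,fx=3,fy=3,interpolation=cv2.INTER_CUBIC);cv2.imwrite("pics/grip.png",x[:,:,::-1])
p=w(-132,-45); plan(*(p-8*EX),19.5,78.65)
E
```

```text
t: 4.9
ee_pos: [430.4, -119.5, 19.5]
orientation: [-2.57, -1.805, 0.001]
ft_force: [-6.9, 1.4, 5.2]
width: 27.5
grasp_force: 3.8
yaw 70.16 tilt 0.22 turn z units -1.41 then shift units [ 2.19   0.923 -0.006]
```

View pics/grip.png

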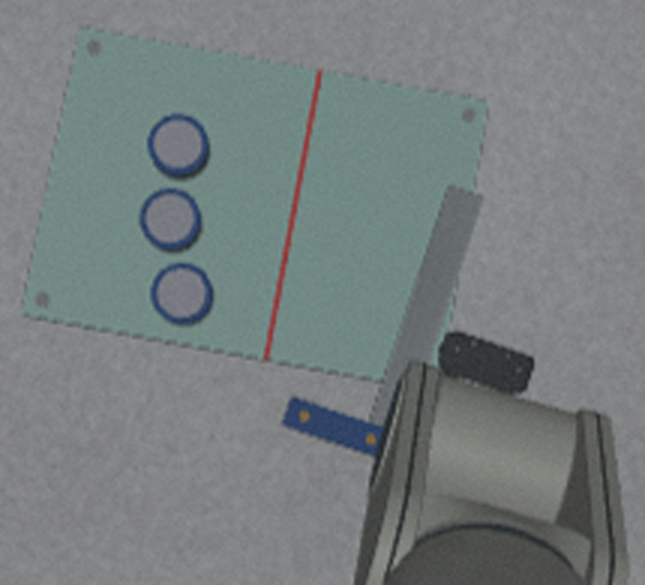

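The picture shows the gripper over the right half of the stock, with the blade at about (430,290) in the crop and the jars untouched. I'll finish closing, turn, then slide to 8 mm short of the edge.

```bash
python3 -m jog '[[0,0,0,0,0,0,0],[0,0,0,0,0,0,0],[0,0,0,0,0,0,0],[0,0,0,0,0,0,0]]'; python3 -m jog '[[0,0,0,0,0,-0.2,0],[0,0,0,0,0,-0.3,0],[0,0,0,0,0,-0.3,0],[0,0,0,0,0,-0.3,0],[0,0,0,0,0,-0.3,0],[0.1,0,0,0,0,0,0],[0.2,0,0,0,0,0,0],[0.2,0,0,0,0,0,0],[0.2,0.1,0,0,0,0,0],[0.2,0.1,0,0,0,0,0],[0.2,0.1,0,0,0,0,0],[0.2,0.1,0,0,0,0,0],[0.2,0.1,0,0,0,0,0],[0.2,0.1,0,0,0,0,0],[0.2,0.1,0,0,0,0,0],[0.2,0.1,0,0,0,0,0],[0.1,0.1,0,0,0,0,0],[0,0.02,0,0,0,0,0],[0,0,0,0,0,0,0],[0,0,0,0,0,0,0]]'
cat > look.py <<'E'
from h import *
import sys
tag=sys.argv[1]
im,H=hsv("top")
x=cv2.resize(im[105:300,225:440],None,fx=3,fy=3,interpolation=cv2.INTER_CUBIC);cv2.imwrite(f"pics/{tag}.png",x[:,:,::-1])
h,s,v=[H[:,:,i].astype(int) for i in range(3)]
P=lambda q:(lambda b:np.c_[b@EX-BX,b@EY-LY+15])(q)
b=near((h>100)&(h<125)&(s>110),(290,395,210,280));k,l,st,c=cv2.connectedComponentsWithStats(b.astype(np.uint8))
for i in range(1,k):
    if st[i,4]>60:
        c,sz,a=rect(back("top",hullpx(l==i),34)); print("stock comp",P(c[None]).round(1),np.round(sz,1),"yaw",round(a,2), "rel",round(a-np.degrees(YB),2))
o,p,a,t=pose(); print("tcp board",P(p[None,:2]).round(2),p[2].round(1),"yaw rel",round(a-90-np.degrees(YB),2),"tilt",t.round(2),"F",o["ft_force"].round(1),"w",round(o["width"],1),"t",o["t"])
E
python3 look.py m1
```

```text
t: 5.35
ee_pos: [429.1, -119.1, 19.3]
orientation: [-2.569, -1.804, 0.003]
ft_force: [-5.4, 1.9, 5.8]
width: 24.2
grasp_force: 30.0
t: 7.35
ee_pos: [484.6, -40.8, 19.5]
orientation: [2.432, 1.988, 0.001]
ft_force: [0.4, 1.3, -6.6]
width: 23.8
grasp_force: 30.0
stock comp [[-135.5   51.4]] [22.2 35.7] yaw -12.14 rel -0.79
tcp board [[-137.94  -45.  ]] 19.5 yaw rel -0.14 tilt 0.03 F [ 0.3  1.2 -5.6] w 24.1 t 7.4
```

View pics/m1.png

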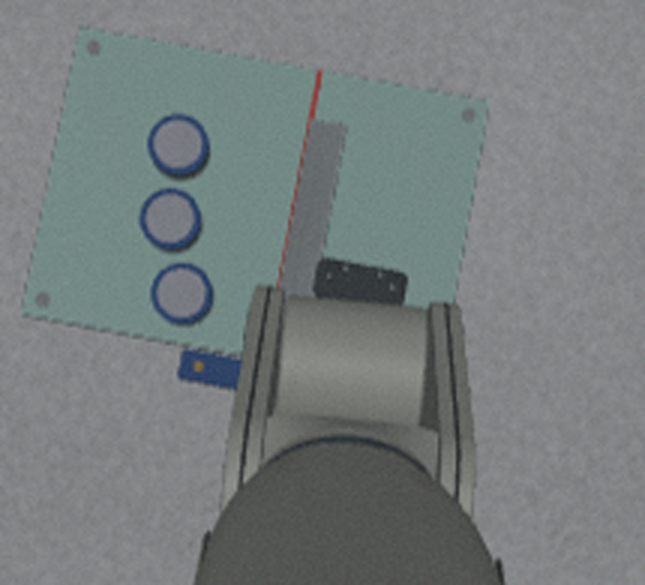

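Run:
```python
from h import *
P=lambda q:(lambda b:np.c_[b@EX-BX,b@EY-LY+15])(q).round(1)
px=lambda x,y:(225+x/3,105+y/3)
print("stock left end near/far corners",P(back("top",[px(178,379),px(183,350)],34)))
print("line pts",P(back("top",[px(319,75),px(281,280)],16)))
print("blade left edge",P(back("top",[px(312,130),px(279,285)],28)), "right",P(back("top",[px(346,127),px(329,245)],28)))
print("board near-left corner, near edge",P(back("top",[px(23,315),px(178,343)],16)))
```

```text
stock left end near/far corners [[-148.7   78.1]
 [-125.6   78.5]]
line pts [[115.6  13.9]
 [-55.   13.5]]
blade left edge [[ 67.2  10.8]
 [-60.6  13.9]] right [[ 74.6 -15.5]
 [-21.8 -19.3]]
board near-left corner, near edge [[-120.4  211.5]
 [-119.8   85.2]]
```

The picture shows the blade lying along the red line, with its left edge at about (312,130)–(279,285) in the crop. The stock face is about 5 mm short of the board edge. I'll push gently.

```bash
python3 -m jog '[[0,0.04,0,0,0,0,0],[0,0.04,0,0,0,0,0],[0,0.03,0,0,0,0,0],[0,0.02,0,0,0,0,0],[0,0,0,0,0,0,0],[0,0,0,0,0,0,0]]'; python3 look.py a;  python3 -m jog '[[0,0.03,0,0,0,0,0],[0,0.02,0,0,0,0,0],[0,0,0,0,0,0,0],[0,0,0,0,0,0,0]]'; python3 look.py b
```

```text
t: 8.0
ee_pos: [488.3, -41.7, 19.3]
orientation: [-2.431, -1.988, 0.002]
ft_force: [-4.6, -0.4, -2.9]
width: 24.1
grasp_force: 30.0
stock comp [[-132.    51.3]] [22.5 36.2] yaw -10.32 rel 1.03
tcp board [[-134.04  -45.11]] 19.3 yaw rel -0.11 tilt 0.12 F [-4.5 -0.7 -2.3] w 24.0 t 8.05
t: 8.45
ee_pos: [488.3, -41.8, 19.3]
orientation: [-2.429, -1.986, 0.006]
ft_force: [-11.6, 2.4, 4.0]
width: 24.0
grasp_force: 30.0
stock comp [[-132.    51.3]] [22.5 36.2] yaw -10.32 rel 1.03
tcp board [[-134.04  -45.14]] 19.3 yaw rel -0.1 tilt 0.33 F [-10.9   1.9   4.1] w 23.5 t 8.5
```

```bash
python3 -m jog '[[0,-0.04,0,0,0,0,0],[0,0,0,0,0,0,0.8],[0,0,0,0,0,0,0.8],[0,0,0,0,0,0,0.8],[0,0,0,0,0,0,0.8],[0,0,0,0,0,0,0.8],[0,0,0,0,0,0,0.8],[0,0,-0.3,0,0,0,0.8],[0,0,-0.6,0,0,0,0.8],[0,0,-0.9,0,0,0,0.8],[-0.5,0,-0.6,0,0,0,0.8],[-1,0,0,0,0,0,0.8],[-1,0,0,0,0,0,0.8],[-1,0,0,0,0,0,0.8],[-1,0,0,0,0,0,0.8],[0,0,0,0,0,0,0.8]]'; python3 look.py rel
python3 - <<'E'
from h import *
im,H=hsv("top"); h,s,v=[H[:,:,i].astype(int) for i in range(3)]
P=lambda q:(lambda b:np.c_[b@EX-BX,b@EY-LY+15])(q).round(1)
g=near((h>55)&(h<95)&(s>30),(225,400,105,280))
k,l,st,cc=cv2.connectedComponentsWithStats(near(~biggest(g),(265,303,135,220)).astype(np.uint8))
for x,y in zip(st[1:],cc[1:]):
    if 200<x[4]<800: print("jar",x[4],y.round(1),P(back("top",y,44)))
for d in optics.masks_of("jar_a","top"): print(d["conf"],d["extent"],P(back("top",d["extent"][:2],44)))
E
```

```text
t: 10.1
ee_pos: [453.9, -222.0, 116.6]
orientation: [2.434, 1.982, 0.001]
ft_force: [0.1, -0.2, -0.4]
width: 70.4
grasp_force: 0.0
stock comp [[-131.8   -4.8]] [ 22.3 148.6] yaw -11.27 rel 0.08
tcp board [[-132.74 -226.83]] 116.3 yaw rel -0.32 tilt 0.06 F [0.1 0.4 0. ] w 70.4 t 10.15
jar 355 [284.1 153.1] [[ 33.1 113. ]]
jar 358 [281.4 177.7] [[-26.  108.1]]
jar 359 [285.2 202.3] [[-81.8  88.2]]
0.9 [286.1, 205.6, 20.2, 24.5] [[-88.9  84.6]]
0.86 [282.1, 155.8, 23.0, 27.1] [[ 25.8 116.4]]
0.57 [282.0, 178.4, 18.3, 20.8] [[-27.4 106.3]]
```

View pics/rel.png

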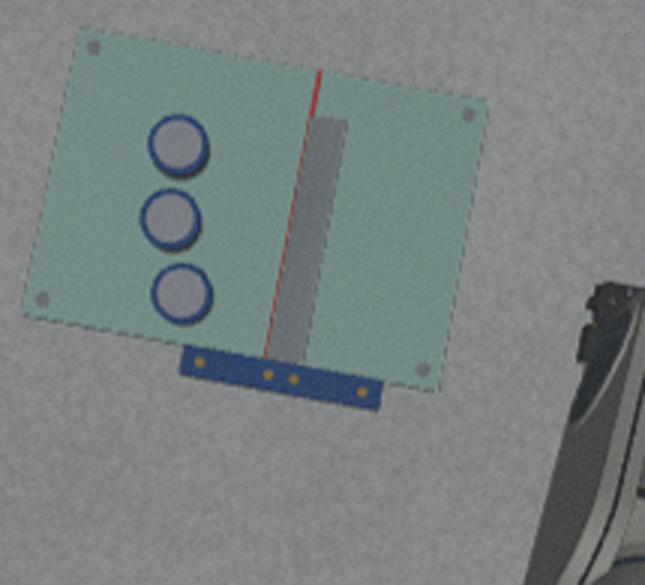

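The blade edge now lies on the red line from (310,118) to (268,355) in the crop. The stock is parallel to the near edge and flush with it, and the jars are untouched. Next I'll measure the blade edge and plan for jar_b.

```bash
cat > edge.py <<'E'
from h import *
P=lambda q:(lambda b:np.c_[b@EX-BX,b@EY-LY+15])(q)
im,H=hsv("top"); s=H[:,:,1].astype(float)
# right blade edge (grey->green) and jar-side edge by saturation half level along rows
L=[];Rr=[]
for r in range(148,218):
    row=np.interp(np.arange(0,640,.1),np.arange(640),s[r]); 
    c=331.5-(r-128)*(331.5-315)/(224-128)   # line column
    xs=np.arange(0,640,.1); m=(xs>c+3)&(xs<c+20)
    up=xs[m][np.argmax(row[m]>30)]
    Rr.append((up,r))
    m=(xs>c-4)&(xs<c+8); k=np.where(row[m]<30)[0]
    if len(k): L.append((xs[m][k[0]],r))
for n,A in(("jar-side edge",L),("far edge",Rr)):
    q=P(back("top",np.array(A),28)); f=np.polyfit(q[:,0],q[:,1],1); print(n,"y med %.2f slope %.2f deg"%(np.median(q[:,1]),np.degrees(np.arctan(f[0]))),len(q))
E
python3 edge.py
python3 - <<'E'
from h import *
p=w(-27,108); plan(*p,110,168.65)
E
```

```text
jar-side edge y med 14.52 slope 0.42 deg 70
far edge y med -14.82 slope 0.05 deg 70
yaw 78.57 tilt 0.01 turn z units -15.01 then shift units [-2.65   8.304  0.144]
```

```bash
python3 -m jog '[[0,0,0,0,0,-1,1],[0,0,0,0,0,-1,1],[0,0,0,0,0,-1,1],[0,0,0,0,0,-1,1],[0,0,0,0,0,-1,1],[0,0,0,0,0,-1,1],[0,0,0,0,0,-1,1],[0,0,0,0,0,-1,1],[0,0,0,0,0,-1,1],[0,0,0,0,0,-1,1],[0,0,0,0,0,-1,1],[0,0,0,0,0,-1,1],[0,0,0,0,0,-1,1],[0,0,0,0,0,-1,1],[0,0,0,0,0,-1,1]]'
python3 -m jog '[[-0.3,0.8,0,0,0,0,1],[-0.3,0.8,0,0,0,0,1],[-0.3,0.8,0,0,0,0,1],[-0.3,0.8,0,0,0,0,1],[-0.3,0.8,0,0,0,0,1],[-0.3,0.8,0,0,0,0,1],[-0.3,0.8,0,0,0,0,1],[-0.3,0.8,0,0,0,0,1],[-0.25,0.8,0.1,0,0,0,1],[0,0.8,0,0,0,0,1],[0,0.3,0.04,0,0,0,1],[0,0,0,0,0,0,1],[0,0,0,0,0,0,1]]'
python3 -c "
from h import *
plan(*w(-27,108),33,168.65)"
```

```text
t: 11.8
ee_pos: [454.4, -216.6, 115.6]
orientation: [-0.303, -3.127, -0.0]
ft_force: [-0.4, 0.3, -0.2]
width: 88.0
grasp_force: 0.0
t: 13.1
ee_pos: [623.1, 86.2, 109.7]
orientation: [-0.311, -3.125, 0.001]
ft_force: [0.1, 0.8, -0.2]
width: 87.9
grasp_force: 0.0
yaw 168.63 tilt 0.06 turn z units -0.00 then shift units [-0.002  0.029  1.917]
```

```bash
python3 -m jog '[[0,0,0.6,0,0,0,1],[0,0,0.6,0,0,0,1],[0,0,0.5,0,0,0,1],[0,0,0.15,0,0,0,1],[0,0,0.05,0,0,0,1],[0,0,0,0,0,0,0],[0,0,0,0,0,0,0],[0,0,0,0,0,0,0],[0,0,0,0,0,0,0],[0,0,0,0,0,0,0],[0,0,0,0,0,0,0],[0,0,0,0,0,0,0],[0,0,0,0,0,0,0],[0,0,0,0,0,0,0]]'; python3 look.py x; python3 -c "
from h import *
plan(*w(-27,44),33.5,168.65)"
```

```text
t: 14.5
ee_pos: [624.2, 86.3, 34.3]
orientation: [0.313, 3.125, 0.0]
ft_force: [0.4, 1.9, 5.8]
width: 47.7
grasp_force: 30.0
stock comp [[-131.9  -26.3]] [ 22.8 105.5] yaw -11.16 rel 0.19
tcp board [[-26.03 107.14]] 34.3 yaw rel 89.9 tilt 0.03 F [-1.   1.1  6.3] w 47.4 t 14.55
yaw 168.55 tilt 0.03 turn z units -0.02 then shift units [ 0.024 -1.578  0.019]
```

```bash
python3 -m jog '[[0,-0.1,0,0,0,0,0],[0,-0.2,0,0,0,0,0],[0,-0.2,0,0,0,0,0],[0,-0.2,0,0,0,0,0],[0,-0.2,0,0,0,0,0],[0,-0.2,0,0,0,0,0],[0,-0.2,0,0,0,0,0],[0,-0.15,0,0,0,0,0],[0,-0.1,0,0,0,0,0],[0,-0.03,0,0,0,0,0],[0,0,0,0,0,0,0],[0,0,0,0,0,0,0]]'; python3 look.py y
python3 -m jog '[[0,-0.04,0,0,0,0,0],[0,0,0,0,0,0,0],[0,0,0,0,0,0,0]]';python3 -m jog '[[0,-0.03,0,0,0,0,0],[0,0,0,0,0,0,0],[0,0,0,0,0,0,0]]'; python3 look.py y; python3 -m jog '[[0,-0.03,0,0,0,0,0],[0,0,0,0,0,0,0],[0,0,0,0,0,0,0]]'; python3 look.py y2
```

```text
t: 15.75
ee_pos: [611.6, 23.4, 34.2]
orientation: [0.314, 3.125, -0.0]
ft_force: [0.4, 0.9, 6.2]
width: 47.5
grasp_force: 30.0
tcp board [[-25.92  42.98]] 34.2 yaw rel 89.87 tilt 0.05 F [-0.5  1.7  6. ] w 47.3 t 15.8
t: 16.1
ee_pos: [611.4, 22.0, 34.2]
orientation: [0.314, 3.125, 0.0]
ft_force: [0.3, 1.8, 4.9]
width: 47.4
grasp_force: 30.0
t: 16.4
ee_pos: [611.2, 21.0, 34.2]
orientation: [0.314, 3.125, 0.0]
ft_force: [0.6, 3.1, 5.7]
width: 47.5
grasp_force: 30.0
tcp board [[-25.91  40.51]] 34.2 yaw rel 89.87 tilt 0.06 F [0.5 2.9 5.7] w 47.8 t 16.45
t: 16.75
ee_pos: [611.0, 20.1, 34.2]
orientation: [0.314, 3.125, 0.001]
ft_force: [0.8, 3.6, 5.1]
width: 47.3
grasp_force: 30.0
tcp board [[-25.87  39.63]] 34.2 yaw rel 89.87 tilt 0.08 F [1.  3.8 5.3] w 47.5 t 16.8
```

View pics/y2.png

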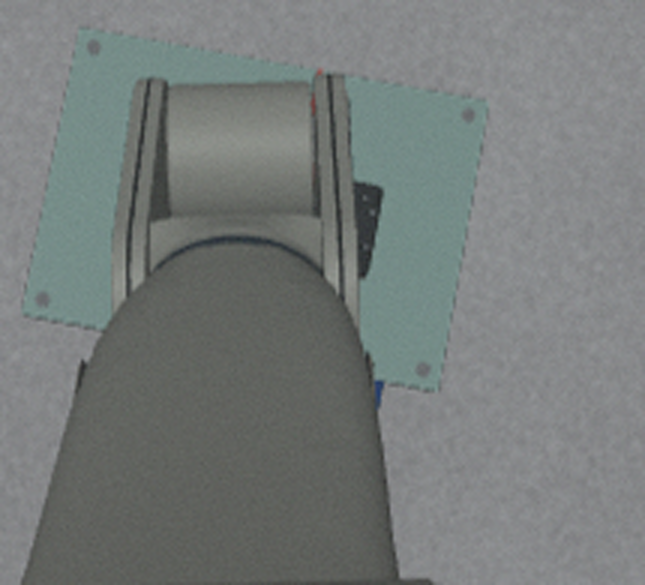

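The arm hides the jar in this picture. The force rose from 1.7 to 3.8 N at y ≈ 40, so jar_b has met the blade. I'll release it and go to jar_a.

```bash
python3 -m jog '[[0,0.01,0,0,0,0,1],[0,0,0,0,0,0,1],[0,0,0,0,0,0,1],[0,0,0,0,0,0,1],[0,0,0,0,0,0,1],[0,0,-0.3,0,0,0,1],[0,0,-0.6,0,0,0,1],[0,0,-0.4,0,0,0,1],[0.5,0.4,0,0,0,0,1],[0.5,0.5,0,0,0,0,1],[0.4,0.3,0,0,0,0,1],[0,0,0,0,0,0,1],[0,0,0,0,0,0,1]]'; python3 look.py z; python3 -c "
from h import *
plan(*w(-82,87.2),33.5,168.65)"
```

```text
t: 18.1
ee_pos: [565.6, 79.0, 86.4]
orientation: [0.311, 3.125, -0.0]
ft_force: [0.7, -0.2, -0.1]
width: 87.8
grasp_force: 0.0
stock comp [[-132.   -30.1]] [22.7 98.4] yaw -11.74 rel -0.39
tcp board [[-81.54  88.2 ]] 86.3 yaw rel 89.92 tilt 0.06 F [-0.3 -0.   0.2] w 87.5 t 18.15
yaw 168.57 tilt 0.06 turn z units -0.01 then shift units [ 0.012 -0.025  1.32 ]
```

```bash
python3 -m jog '[[0,0,0.5,0,0,0,1],[0,0,0.5,0,0,0,1],[0,0,0.25,0,0,0,1],[0,0,0.05,0,0,0,1],[0,0,0,0,0,0,0],[0,0,0,0,0,0,0],[0,0,0,0,0,0,0],[0,0,0,0,0,0,0],[0,0,0,0,0,0,0],[0,0,0,0,0,0,0],[0,0,0,0,0,0,0],[0,0,0,0,0,0,0],[0,0,0,0,0,0,0]]'; python3 look.py x; python3 -m jog '[[0,-0.1,0,0,0,0,0],[0,-0.2,0,0,0,0,0],[0,-0.2,0,0,0,0,0],[0,-0.2,0,0,0,0,0],[0,-0.2,0,0,0,0,0],[0,-0.1,0,0,0,0,0],[0,-0.07,0,0,0,0,0],[0,0,0,0,0,0,0],[0,0,0,0,0,0,0]]'; python3 look.py y
```

```text
t: 19.45
ee_pos: [565.5, 78.9, 34.2]
orientation: [0.313, 3.126, 0.0]
ft_force: [-1.7, 1.2, 4.9]
width: 47.2
grasp_force: 30.0
stock comp [[-132.   -31.2]] [22.7 96.1] yaw -11.74 rel -0.39
tcp board [[-82.09  88.35]] 34.2 yaw rel 89.9 tilt 0.03 F [-0.5  1.   7. ] w 47.1 t 19.5
t: 20.4
ee_pos: [557.1, 36.0, 34.2]
orientation: [0.314, 3.125, -0.0]
ft_force: [1.3, 0.3, 5.9]
width: 47.4
grasp_force: 30.0
stock comp [[-132.   -59.8]] [22.2 38.8] yaw -12.17 rel -0.82
tcp board [[-81.88  44.6 ]] 34.2 yaw rel 89.88 tilt 0.05 F [0.3 0.3 6.3] w 47.3 t 20.45
```

```bash
python3 -m jog '[[0,-0.05,0,0,0,0,0],[0,-0.04,0,0,0,0,0],[0,0,0,0,0,0,0],[0,0,0,0,0,0,0]]';python3 -m jog '[[0,-0.03,0,0,0,0,0],[0,0,0,0,0,0,0],[0,0,0,0,0,0,0]]'; python3 look.py y; python3 -m jog '[[0,0.0,0,0,0,0,1],[0,0,0,0,0,0,1],[0,0,0,0,0,0,1],[0,0,0,0,0,0,1],[0,0,0,0,0,0,1],[0,0,-0.3,0,0,0,1],[0,0,-0.6,0,0,0,1],[0,0,-0.4,0,0,0,1],[-0.8,0.7,0,0,0,0,1],[-0.8,0.7,0,0,0,0,1],[-0.8,0.3,0,0,0,0,1],[-0.48,0.08,0,0,0,0,1],[0,0,0,0,0,0,1],[0,0,0,0,0,0,1]]'; python3 look.py z; python3 edge.py;python3 -c "
from h import *
plan(*w(33,112.3),33.5,168.65)"
```

```text
t: 20.85
ee_pos: [556.5, 32.8, 34.2]
orientation: [0.314, 3.125, 0.0]
ft_force: [0.2, 2.0, 5.2]
width: 47.4
grasp_force: 30.0
t: 21.15
ee_pos: [556.3, 31.7, 34.2]
orientation: [0.314, 3.125, 0.001]
ft_force: [0.3, 3.2, 5.6]
width: 47.4
grasp_force: 30.0
stock comp [[-131.9  -63.6]] [22.4 30.9] yaw -10.3 rel 1.05
tcp board [[-81.85  40.28]] 34.2 yaw rel 89.87 tilt 0.07 F [0.7 3.2 5.8] w 47.4 t 21.2
t: 22.6
ee_pos: [682.0, 79.0, 86.0]
orientation: [-0.313, -3.125, 0.0]
ft_force: [0.6, 0.9, 0.9]
width: 87.5
grasp_force: 0.0
stock comp [[-132.   -37.3]] [22.4 84.1] yaw -11.48 rel -0.13
tcp board [[ 31.65 111.14]] 85.9 yaw rel 89.89 tilt 0.09 F [-0.1 -0.7  0.1] w 88.0 t 22.65
jar-side edge y med 13.81 slope -0.91 deg 70
far edge y med -15.51 slope -0.10 deg 70
yaw 168.54 tilt 0.09 turn z units -0.02 then shift units [-0.037  0.03   1.31 ]
```

View pics/z.png

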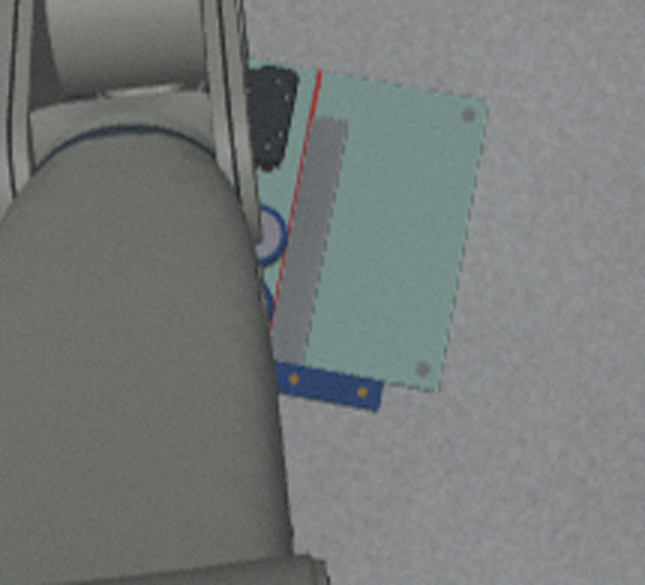

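Jar_b at about (270,235) in the crop and jar_a at about (265,300) stand at the blade edge. The square still lies on the line, less than 1 mm from where it was. Now jar_c.

```bash
python3 -m jog '[[-0.03,0.02,0.5,0,0,0,1],[0,0,0.5,0,0,0,1],[0,0,0.25,0,0,0,1],[0,0,0.05,0,0,0,1],[0,0,0,0,0,0,0],[0,0,0,0,0,0,0],[0,0,0,0,0,0,0],[0,0,0,0,0,0,0],[0,0,0,0,0,0,0],[0,0,0,0,0,0,0],[0,0,0,0,0,0,0],[0,0,0,0,0,0,0],[0,0,0,0,0,0,0]]'; python3 look.py x; python3 -m jog '[[0,-0.1,0,0,0,0,0],[0,-0.2,0,0,0,0,0],[0,-0.2,0,0,0,0,0],[0,-0.2,0,0,0,0,0],[0,-0.2,0,0,0,0,0],[0,-0.2,0,0,0,0,0],[0,-0.2,0,0,0,0,0],[0,-0.2,0,0,0,0,0],[0,-0.13,0,0,0,0,0],[0,-0.04,0,0,0,0,0],[0,0,0,0,0,0,0],[0,0,0,0,0,0,0]]'; python3 look.py y
```

```text
t: 24.0
ee_pos: [684.5, 79.7, 34.3]
orientation: [0.313, 3.125, 0.0]
ft_force: [-0.9, 1.7, 4.2]
width: 47.2
grasp_force: 30.0
stock comp [[-131.9  -37. ]] [22.6 83.4] yaw -11.46 rel -0.11
tcp board [[ 34.4  112.63]] 34.3 yaw rel 89.9 tilt 0.04 F [-1.   0.9  5. ] w 47.7 t 24.05
t: 25.25
ee_pos: [671.1, 13.1, 34.2]
orientation: [0.314, 3.125, -0.0]
ft_force: [0.2, 1.1, 6.5]
width: 47.1
grasp_force: 30.0
tcp board [[34.41 44.65]] 34.2 yaw rel 89.87 tilt 0.04 F [-0.3  0.7  6.8] w 47.5 t 25.3
```

```bash
python3 -m jog '[[0,-0.05,0,0,0,0,0],[0,-0.04,0,0,0,0,0],[0,0,0,0,0,0,0],[0,0,0,0,0,0,0]]';python3 -m jog '[[0,-0.03,0,0,0,0,0],[0,0,0,0,0,0,0],[0,0,0,0,0,0,0]]'; python3 look.py y; python3 -m jog '[[0,0.0,0,0,0,0,1],[0,0,0,0,0,0,1],[0,0,0,0,0,0,1],[0,0,0,0,0,0,1],[0,0,0,0,0,0,1],[0,0,-0.3,0,0,0,1],[0,0,-0.6,0,0,0,1],[0,0,-0.6,0,0,0,1],[0,0.8,0,0,0,0,1],[0,1,0,0,0,0,1],[0,1,0,0,0,0,1],[0,1,0,0,0,0,1],[0,1,0,0,0,0,1],[0,0.8,0,0,0,0,1],[0,0,0,0,0,0,1],[0,0,0,0,0,0,1]]'; python3 look.py f; python3 edge.py
python3 - <<'E'
from h import *
im,H=hsv("top"); h,s,v=[H[:,:,i].astype(int) for i in range(3)]
P=lambda q:(lambda b:np.c_[b@EX-BX,b@EY-LY+15])(q).round(1)
b=near((h>100)&(h<125)&(s>80),(295,340,140,224))
k,l,st,cc=cv2.connectedComponentsWithStats(b.astype(np.uint8))
for i in range(1,k):
    if st[i,4]>60: (c,r)=cv2.minEnclosingCircle(hullpx(l==i).astype(np.float32)); print("jar",st[i,4],np.round(c,1),round(r,1),P(back("top",c,44)))
E
```

```text
t: 25.7
ee_pos: [670.5, 10.0, 34.3]
orientation: [0.314, 3.125, 0.0]
ft_force: [-0.3, 2.1, 5.0]
width: 47.5
grasp_force: 30.0
t: 26.0
ee_pos: [670.3, 8.9, 34.2]
orientation: [0.314, 3.125, 0.0]
ft_force: [0.8, 2.7, 5.6]
width: 47.4
grasp_force: 30.0
tcp board [[34.44 40.35]] 34.3 yaw rel 89.87 tilt 0.05 F [1.2 2.3 5.2] w 47.5 t 26.05
t: 27.65
ee_pos: [714.3, 229.5, 94.4]
orientation: [0.311, 3.126, -0.0]
ft_force: [0.4, 0.5, 0.2]
width: 87.7
grasp_force: 0.0
stock comp [[-131.9   -4.6]] [ 22.4 148.3] yaw -11.48 rel -0.13
tcp board [[ 34.23 264.27]] 94.2 yaw rel 89.92 tilt 0.03 F [-0.4 -1.2  0.8] w 87.7 t 27.7
jar-side edge y med 13.82 slope -0.00 deg 70
far edge y med -15.42 slope -0.05 deg 70
jar 123 [314.5 158.5] 10.1 [[33.4 39.7]]
jar 122 [310.2 182.8] 10.2 [[-25.5  39. ]]
jar 113 [305.7 206. ] 10.2 [[-81.5  39.1]]
```

View pics/f.png

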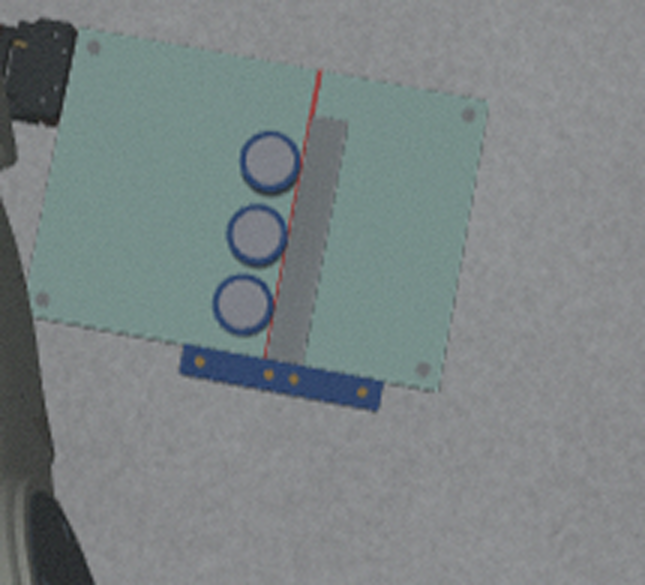

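The three jars stand in a row along the blade, at (270,162), (257,236) and (243,304) in the crop, all within about 1.5 mm of touching it. The square is flush and on the line, so I'm handing in.

```bash
python3 -c "
from workcell import ctrl
print(ctrl.close_job())"
```

```text
the job is handed in; nothing more can be done
None
```

The job is handed in; no verdict came back. In the last top view the square was flush on the red line, all three jars stood upright against the blade within about 1.5 mm, and the arm had not been near the tin, bowl or lids.

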